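# Set out the mobile-phase bottles for the next chromatography run

### The arm

A 7-joint arm with a two-finger parallel gripper is mounted at the origin on the work surface. World frame = base frame: x ahead of the robot, y to its left, z up, the work surface at z = 0. Lengths are in m, angles in rad, forces in N, time in s.
With the tool pointing down it reaches from about 0.4 to 0.875 m from the base axis. Payload 6.5 kg.
Tool frame: the origin (TCP) lies between the finger pads; the fingertips stand 11 mm ahead of it and the grasp point (between the pads) lies 8 mm behind it; z points along the fingers, y is the line along which they close (so a half turn about z gives the same grasp; the last joint's range is limited). The gripper opens to 88 mm and grips with 3 to 60 N. Pads are 18 mm wide; open, the fingers measure 123 mm over their backs; the gripper's body (75 mm by 187 mm) begins 45 mm behind the grasp point.
Start: joints at [-1.23, 0.536, -0.004, 1.538, 0.003, 1.067, -0.071], TCP at [0.257, 0.597, 0.25] pointing down, gripper open.
Joint ranges: [-2.7, 2.7], [-0.37, 2.16], [-1.27, 1.26], [0.24, 2.4], [-1.31, 4.45], [0.19, 1.91], [-2.76, 2.76]. Speed limits (rad/s): [2.39, 2.39, 3.14, 3.14, 3.14, 3.14, 3.14].

### API

Orientations are given as a 3x3 rotation matrix whose columns are the frame's x, y, z axes.
In Python, from station import manip, solver, telemetry, optics gives the robot as it stands. Calls block until the motion is done:
- manip.goto(position, orientation): joint-space move of the TCP to a pose.
- manip.move_linear(position, attitude=None, velocity=0.15): straight line of the TCP; attitude=None keeps the orientation; velocity is the mean speed in m/s.
- manip.movej(angles): joint-space move.
- manip.gripper_open() and manip.close(grip_force=None): open the fingers fully, or close them until they stop; grip_force is the grip in N (None keeps the last).
- manip.wait(seconds).
- solver.inverse_kinematics(position, orientation): joint angles nearest the present ones, or None.
- telemetry.sense(): the state.
- optics.snapshot(name): name is "scene" or "top" or "wrist"; returns a dict with "pixels" (420x560x3 uint8, blue, green, red), "K" (3x3 intrinsics, pixels), "cam_to_world" (4x4, takes a point from camera to world coordinates). Camera axes: x right, y down, z forward; pixel columns grow to the right and rows downward; lengths in m; the calibration is good to about 2 mm. The wrist camera is an equidistant fisheye: a pixel r from the principal point sees the ray r / f radians off the axis. A picture is of the moment at which its call begins. There is no depth.
A pose or a line that the arm cannot do raises manip.MotionError and nothing moves.
- manip.hand_in(): hands the job in; it is judged then, once.
The state is a dict: "t": time; "qpos": joint angles; "joint_velocities": joint speeds; "tau": joint torques, N m; "eef_pos": TCP position; "ee_rot": TCP orientation; "force": force on the tool from outside, world axes, zero at the start; "wrist_torque": the same for the moment, N m; "opening": opening from 0.0 (shut) to 1.0 (fully open); "grip_force": force on a finger pad.
Only numpy, scipy, OpenCV 4.12 (cv2) and the standard library are available. Lean on these libraries where they do the work, as an engineer would, in place of code of your own. Each camera call takes 0.05 s, during which the arm holds its last target. There are 200 camera calls.

### The job

Set out the bottles for the next run around the white-capped bottle that stays in the solvent tray: the blue-capped bottle to its left and the amber bottle to its right, in one row along the tray, and the small green-capped bottle straight behind it, each with about 2 cm of clear gap to it; the yellow-capped bottle goes on the magnetic stirrer, in the middle of the plate. Left, right and behind are as seen from the robot along the tray's own sides. Set every bottle down upright and gently, without dropping it, knocking one over or bumping the white-capped one hard, and leave the beaker, the vial rack and the septa box where they are.

Things in the scene. Friction and masses are not known exactly. Their poses are not given: they have to be found in the camera images.
- blue_bottle_center (a point): 100 ml lab bottle, clear glass, BLUE cap, upright and loose on the bench. Glass 56 mm across from the foot to 60 mm up, sloping shoulder, cap 53 mm across from 76 to 102 mm up (total height 102 mm). Round: yaw does not matter. Point on its axis half-way up, 51 mm above its foot; z up. Goes in the tray, left of the white-capped bottle.
- amber_bottle_center (a point): 100 ml lab bottle, brown AMBER glass, RED cap, upright and loose on the bench. Glass 56 mm across from the foot to 60 mm up, sloping shoulder, cap 53 mm across from 76 to 102 mm up (total height 102 mm). Round: yaw does not matter. Point on its axis half-way up, 51 mm above its foot; z up. Goes in the tray, right of the white-capped bottle.
- small_bottle_center (a point): Small 50 ml lab bottle, clear glass, GREEN cap, upright and loose on the bench. Glass 46 mm across from the foot to 56 mm up, sloping shoulder, cap 38 mm across from 68 to 90 mm up (total height 90 mm). Round: yaw does not matter. Point on its axis half-way up, 45 mm above its foot. Goes in the tray, behind the white-capped bottle.
- yellow_bottle_center (a point): 100 ml lab bottle, clear glass, YELLOW cap, upright and loose on the bench. Glass 56 mm across from the foot to 60 mm up, sloping shoulder, cap 53 mm across from 76 to 102 mm up (total height 102 mm). Round: yaw does not matter. Point on its axis half-way up, 51 mm above its foot; z up. Goes on the plate of the magnetic stirrer.
- plumbed: The bottle that stays, fixed in the tray: clear glass 56 mm across, WHITE cap (53 mm across, top 102 mm above its foot) with three tube fittings 8 mm high on it. Origin on its axis at its foot, on the tray floor. Axes parallel to the tray's: +y left, +x behind. With a 20 mm clear gap the axis of a 56 mm bottle is 76 mm from this one's axis, that of the 46 mm bottle 71 mm.
- tray: White open solvent tray, grey inside, fixed: 308 mm long (y) by 168 mm deep (x), walls 4 mm thick and 22 mm high, floor 4 mm above the bench. Origin at the centre of its underside. Turned up to 0.2 rad; +x away from the robot, +y to the robot's left. The white-capped bottle's axis is 36 mm nearer the robot than the tray's middle line, up to 25 mm left or right of centre.
- stirrer_plate (a point): Magnetic stirrer, fixed: white housing 160 mm deep by 116 mm wide with a dial in front and a round steel plate of 104 mm diameter on top. The point is the centre of the plate's upper face, 48 mm above the bench; z up.
- beaker_center (a point): Bystander: empty loose glass beaker, 53 mm across the rim, 70 mm high, on the bench in line with the bottles. The point is on its axis half-way up.
- vial_rack_center (a point): Bystander: loose blue rack of small sample vials, 70 by 150 mm, 40 mm high, on the bench beyond the tray. The point is its middle, 20 mm up.
- septa_box_center (a point): Bystander: loose flat box of red septa with a clear lid, 89 by 64 mm, 32 mm high, on the bench beyond the stirrer. The point is its middle, 16 mm up.
There are look-alikes about, which are no part of the job. What is shaped like the part that bears blue_bottle_center but black or pink is not meant.

How it is judged:
By the outcome, as a careful person would: the job done as asked, in the order asked, and still so for the second after the job is handed in, with the robot touching nothing.
It also fails if it takes over 106 s, if anything falls off the work surface, if the arm or the gripper's body presses on something with over 40 N, if the wrist force passes 120 N, or if a joint passes its speed limit or range.

## Working session

There is one attempt and no reset: what is moved stays moved. The work goes in short steps, each a Python script; the robot and the scene stay as the last script left them, time stands still between calls to the robot, and variables do not carry over. Pictures are saved under pics/ and viewed, at most 14 in all, crops included, and the job is handed in when it is done.

```bash
ls; mkdir -p pics
python3 - <<'E'
from station import telemetry, optics
import cv2
s=telemetry.sense();print(s)
for n in("scene","top"):
    d=optics.snapshot(n);cv2.imwrite(f"pics/{n}0.png",d["pixels"]);print(n,d["K"],d["cam_to_world"])
E
```

```text
pics
{'t': 0.0, 'qpos': array([-1.23015984,  0.53714563, -0.00444008,  1.53884769,  0.00258418,
        1.06730223, -0.07122015]), 'joint_velocities': array([ 0.00020178,  0.00020575,  0.00094386, -0.00041068, -0.00138485,
       -0.00064865, -0.00035435]), 'tau': array([-1.71885529e-05, -5.70981395e+01,  9.90923233e-01, -2.51600540e+01,
       -5.61824196e-02,  1.80054334e-02,  1.93955016e-04]), 'eef_pos': array([0.25698575, 0.59640222, 0.24886227]), 'ee_rot': array([[-9.18395210e-01,  3.95663891e-01, -5.68840864e-04],
       [ 3.95664284e-01,  9.18393825e-01, -1.59899634e-03],
       [-1.10245175e-04, -1.69358059e-03, -9.99998560e-01]]), 'force': array([ 0.45880707, -0.61335299,  0.36409841]), 'wrist_torque': array([-0.03467007,  0.02386709, -0.01255711]), 'grip_force': 0.0, 'opening': 1.0004598752202496}
scene [[457.84842874   0.         285.51400556]
 [  0.         457.84842874 212.7126595 ]
 [  0.           0.           1.        ]] [[-0.75826195  0.40169603 -0.51349694  1.06647943]
 [ 0.65194381  0.46376179 -0.59991188  0.6594875 ]
 [-0.00284196 -0.78966151 -0.61353617  0.71314412]
 [ 0.          0.          0.          1.        ]]
top [[436.89470019   0.         278.72297387]
 [  0.         436.89470019 216.3552097 ]
 [  0.           0.           1.        ]] [[ 0.02079022 -0.99844979  0.05163124  0.46697691]
 [-0.99973621 -0.02025728  0.01082411  0.02419416]
 [-0.00976142 -0.05184266 -0.99860756  1.02593713]
 [ 0.          0.          0.          1.        ]]
```

View pics/top0.png

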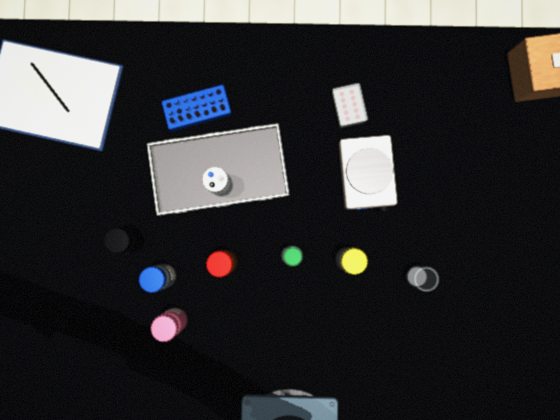

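View pics/scene0.png

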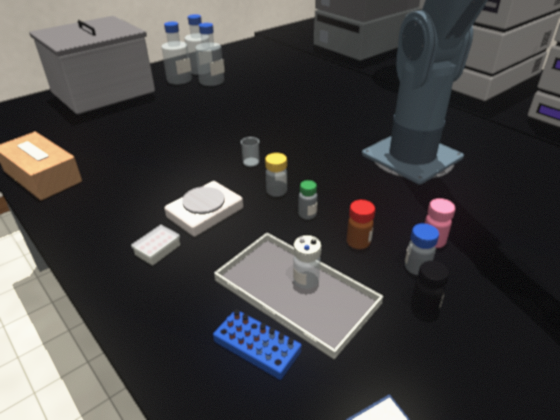

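The top view shows the tray with corners near (149,144), (277,125), (287,195) and (157,214). The white cap is at (215,179), the plate at (369,171), and the caps are blue (152,279), red (219,264), green (292,256) and yellow (354,261). The beaker is at (425,278). The black (117,240) and pink (164,327) bottles are decoys. Next I'll enlarge for accuracy.

```bash
cat > h.py <<'E'
import numpy as np, cv2
from station import manip, solver, telemetry, optics
def ray(d,u,v,fish=False):
    K=d["K"];T=d["cam_to_world"];x=(u-K[0,2])/K[0,0];y=(v-K[1,2])/K[1,1]
    if fish:
        r=np.hypot(x,y)+1e-12;r3=np.array([x/r*np.sin(r),y/r*np.sin(r),np.cos(r)])
    else: r3=np.array([x,y,1.])
    return T[:3,3],T[:3,:3]@r3
def at(d,u,v,z,fish=False):
    o,r=ray(d,u,v,fish);return (o+r*(z-o[2])/r[2])[:2]
def proj(d,p):
    T=d["cam_to_world"];c=T[:3,:3].T@(np.array(p)-T[:3,3]);c=d["K"]@c;return c[:2]/c[2]
HUE=dict(blue=(105,125),red=(0,5),green=(60,85),yellow=(25,35))
def blobs(img):
    hsv=cv2.cvtColor(img,cv2.COLOR_BGR2HSV);out={}
    for n,(a,b) in HUE.items():
        m=cv2.inRange(hsv,(a,120,70),(b,255,255))
        k,_,st,c=cv2.connectedComponentsWithStats(m)
        out[n]=[(st[i].tolist(),c[i].round(1).tolist()) for i in range(1,k) if st[i][4]>80]
    return out
E
python3 - <<'E'
from h import *
for n in("top","scene"):
    d=optics.snapshot(n);b=blobs(d["pixels"])
    for c in b:
        for st,cc in b[c]: print(n,c,st,cc,at(d,*cc,0.079 if c=="green" else .089).round(4))
    if n=="top":
        cv2.imwrite("pics/tray.png",cv2.resize(d["pixels"][115:225,140:300],None,fx=5,fy=5,interpolation=cv2.INTER_CUBIC))
        cv2.imwrite("pics/stir.png",cv2.resize(d["pixels"][70:300,320:450],None,fx=2.6*2,fy=2.6,interpolation=cv2.INTER_CUBIC)) if 0 else cv2.imwrite("pics/stir.png",cv2.resize(d["pixels"][75:225,320:450],None,fx=4,fy=4,interpolation=cv2.INTER_CUBIC))
E
```

```text
top blue [0, 65, 123, 86, 338] [86.4, 120.9] [0.7154 0.4582]
top blue [161, 84, 70, 46, 1912] [195.6, 106.6] [0.7513 0.2205]
top blue [138, 266, 29, 27, 578] [151.8, 279.2] [0.3754 0.3028]
top red [206, 251, 27, 27, 568] [219.1, 263.7] [0.4115 0.1597]
top green [284, 248, 18, 18, 267] [292.6, 256.3] [0.4302 0.0027]
top yellow [341, 247, 27, 28, 578] [354.0, 261.0] [ 0.4234 -0.1281]
scene blue [188, 15, 24, 18, 209] [200.3, 23.6] [-0.1048 -1.3267]
scene blue [165, 22, 12, 10, 109] [170.8, 26.5] [ 0.0245 -1.3775]
scene blue [411, 223, 28, 25, 553] [424.0, 235.1] [0.3752 0.2962]
scene blue [213, 311, 89, 68, 2782] [257.3, 344.4] [0.8057 0.2832]
scene red [349, 199, 27, 24, 518] [361.8, 210.4] [0.4098 0.1544]
scene green [300, 180, 17, 15, 207] [307.9, 186.7] [ 0.4272 -0.0032]
scene yellow [267, 154, 19, 10, 152] [275.8, 158.3] [ 0.4117 -0.1439]
```

View pics/tray.png

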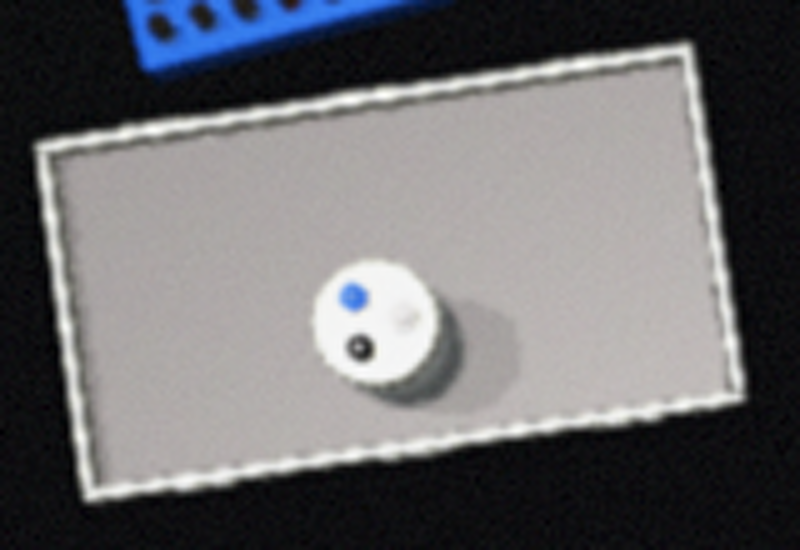

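View pics/stir.png

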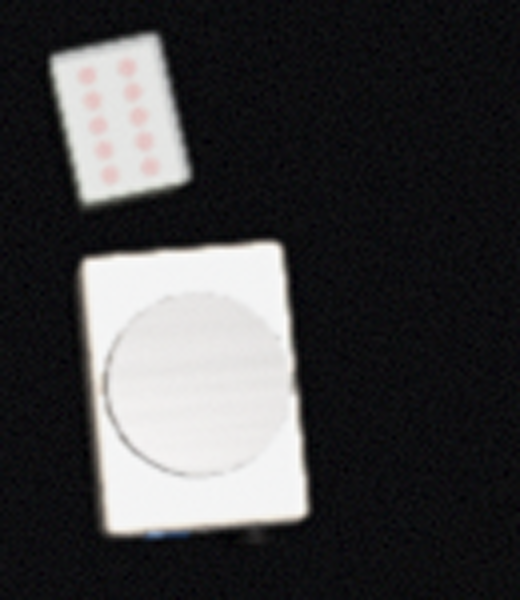

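The tray crop gives rim corners TL(35,145), TR(691,43), BR(746,402), BL(87,502), and the white cap centred at (376,322) with r=63. In the stirrer crop the plate is centred at (199,384), and the box is near (121,120).

Run:
```python
from h import *
d=optics.snapshot("top")
f=lambda x,y,s,u,v,z: at(d,u+(x+.5)/s-.5,v+(y+.5)/s-.5,z)
C=np.array([f(x,y,5,140,115,.022) for x,y in((35,145),(691,43),(746,402),(87,502))])
print(C.round(4)); L=[np.linalg.norm(C[i]-C[(i+1)%4]).round(4) for i in range(4)];print(L)
c=C.mean(0); ey=(C[0]-C[1])+(C[3]-C[2]);ey/=np.linalg.norm(ey);ex=np.array([ey[1],-ey[0]])
w=f(376,322,5,140,115,.106);print("tray",c,"yaw",np.arctan2(-ey[0],ey[1]),"white",w,"in tray",(w-c)@ex,(w-c)@ey)
p=f(199,384,4,320,75,.048);print("plate",p,"housing",[f(x,y,4,320,75,.045).round(3).tolist() for x,y in((80,260),(281,242),(308,517),(106,535))])
print("beaker rim",at(d,427,279,.07))
T={"blue":w+.076*ey,"amber":w-.076*ey,"small":w+.071*ex}
for k,v in T.items(): print(k,v,np.linalg.norm(v))
for n in T: pass
# reach checks
ang=np.arctan2(-ey[0],ey[1])
for nm,xy,z in(("blue",(.3754,.3028),.07),("red",(.4115,.1597),.07),("green",(.4302,.0027),.06),("yel",(.4234,-.1281),.07),*((k,v,.08) for k,v in T.items()),("plate",p,.13)):
    for a in (0,ang,np.pi/2,np.pi/2+ang,-np.pi/2,-np.pi/2+ang,np.pi):
        R=np.array([[np.cos(a),np.sin(a),0],[np.sin(a),-np.cos(a),0],[0,0,-1]])
        q=solver.inverse_kinematics([*xy,z],R); q2=solver.inverse_kinematics([*xy,z+.15],R)
        print(nm,round(a,2),None if q is None else q.round(2).tolist(),q2 is not None)
```

```text
[[0.6822 0.3462]
 [0.7358 0.0417]
 [0.5687 0.0129]
 [0.5163 0.316 ]]
[np.float64(0.3091), np.float64(0.1697), np.float64(0.3076), np.float64(0.1686)]
tray [0.62576174 0.17918822] yaw 0.17269898848579135 white [0.59111065 0.17137497] in tray -0.03547827997990736 -0.0017425218487578749
plate [ 0.62464641 -0.16692341] housing [[0.695, -0.1], [0.707, -0.213], [0.551, -0.229], [0.539, -0.116]]
beaker rim [ 0.38697059 -0.28964809]
blue [0.57805068 0.24624444] 0.6283143375949007
amber [0.60417063 0.09650551] 0.6118296037119764
small [0.6610545  0.18357574] 0.6860707691108621
blue 0 [-1.17, 0.61, 0.5, 2.11, -0.56, 0.55, -1.83] True
blue 0.17 [-1.14, 0.6, 0.46, 2.11, -0.51, 0.54, -1.7] True
blue 1.57 [-0.94, 0.56, 0.21, 2.09, -0.23, 0.51, -0.56] True
blue 1.74 [-0.92, 0.56, 0.18, 2.09, -0.2, 0.5, -0.41] True
blue -1.57 [-0.49, 0.58, -0.35, 2.07, 0.37, 0.55, 2.04] True
blue -1.4 [-0.46, 0.58, -0.38, 2.07, 0.4, 0.56, 2.18] True
blue 3.14 [-0.73, 0.55, -0.05, 2.08, 0.05, 0.51, 0.75] True
red 0 [-0.86, 0.56, 0.47, 2.21, -0.54, 0.49, -1.53] True
red 0.17 [-0.82, 0.55, 0.42, 2.2, -0.48, 0.48, -1.41
[... 2131 characters left out ...]
55, -0.3, 0.83, -0.12] True
small 1.74 [-0.51, 0.81, 0.27, 1.54, -0.27, 0.82, 0.03] True
small -1.57 [-0.12, 0.82, -0.34, 1.52, 0.32, 0.86, 2.57] True
small -1.4 [-0.1, 0.83, -0.37, 1.51, 0.36, 0.87, 2.72] True
small 3.14 [-0.35, 0.79, 0.02, 1.53, -0.02, 0.82, 1.25] True
plate 0 [-0.28, 0.79, 0.73, 1.66, -0.63, 0.93, -0.89] True
plate 0.17 [-0.27, 0.79, 0.71, 1.66, -0.61, 0.93, -0.73] True
plate 1.57 [-0.16, 0.73, 0.53, 1.66, -0.45, 0.88, 0.55] True
plate 1.74 [-0.15, 0.72, 0.51, 1.66, -0.43, 0.88, 0.71] True
plate -1.57 [-0.46, 0.98, 1.08, 1.67, -0.96, 1.11, -2.23] True
plate -1.4 [-0.46, 0.98, 1.08, 1.67, -0.96, 1.11, -2.05] True
plate 3.14 [-0.01, 0.68, 0.29, 1.65, -0.24, 0.85, 1.95] True
```

All sizes agree: the tray measures 308×169 mm and the white bottle sits 35.5 mm in front of its middle line. I'll start with the blue bottle.

```bash
cat >> h.py <<'E'
ANG=.1727; EY=np.array([-np.sin(ANG),np.cos(ANG)]); EX=np.array([np.cos(ANG),np.sin(ANG)])
W=np.array([.5911,.1714]); PLATE=np.array([.6246,-.1669])
def rot(a): return np.array([[np.cos(a),np.sin(a),0],[np.sin(a),-np.cos(a),0],[0,0,-1.]])
def info(t):
    s=telemetry.sense();print(t,"t%.1f"%s["t"],"open %.3f"%s["opening"],"grip %.1f"%s["grip_force"],"F",s["force"].round(1),"p",s["eef_pos"].round(4));return s
def pick(xy,a,g):      # g: grasp height above foot
    z=g-.008
    manip.goto([*xy,z+.09],rot(a)); manip.move_linear([*xy,z],velocity=.1)
    manip.close(25); info("closed")
    manip.move_linear([*xy,z+.02],velocity=.08); info("lifted")
    manip.move_linear([*xy,z+.15],velocity=.2)
def place(xy,a,g,floor):
    z=g-.008+floor
    manip.goto([*xy,z+.13],rot(a)); manip.move_linear([*xy,z+.012],velocity=.15); manip.wait(.2)
    f0=telemetry.sense()["force"][2]
    h=.009
    while h>-.008:
        manip.move_linear([*xy,z+h],velocity=.02)
        if telemetry.sense()["force"][2]-f0>2: break
        h-=.0015
    info("down h=%.4f"%h)
    manip.gripper_open(); manip.move_linear([*xy,z+.08],velocity=.15); info("off")
E
python3 - <<'E'
from h import *
pick((.3754,.3028),np.pi/6,.089)
place(W+.076*EY,np.pi/2+ANG,.089,.004)
d=optics.snapshot("top");cv2.imwrite("pics/a.png",d["pixels"])
E
```

```text
closed t3.3 open 0.587 grip 24.9 F [-0.3 -1.1  1.9] p [0.3756 0.3027 0.0811]
lifted t3.7 open 0.590 grip 25.0 F [-0.2  0.4 -1.7] p [0.3754 0.3031 0.1013]
down h=-0.0015 t9.0 open 0.593 grip 24.8 F [-1.6 -0.7  7.3] p [0.5789 0.2466 0.0847]
off t10.3 open 1.000 grip 0.0 F [ 0.4 -0.6 -0.8] p [0.5775 0.2462 0.1643]
```

Run:
```python
from h import *
pick((.4115,.1597),np.pi/2+ANG,.089)
place(W-.076*EY,np.pi/2+ANG,.089,.004)
s=info("x")
pick((.4302,.0027),ANG,.079)
place(W+.071*EX,ANG,.079,.004)
p=np.array([.4234,-.1281])
manip.goto([*p,.2],rot(np.pi/2+ANG))
d=optics.snapshot("top");cv2.imwrite("pics/b.png",d["pixels"])
cv2.imwrite("pics/b2.png",cv2.resize(d["pixels"][115:225,140:300],None,fx=5,fy=5,interpolation=cv2.INTER_CUBIC))
for c,l in blobs(d["pixels"]).items():
    for st,cc in l: print(c,st,cc,at(d,*cc,.083 if c=="green" else .093).round(4))
```

```text
closed t12.8 open 0.593 grip 25.0 F [-0.4 -0.7  1.3] p [0.4117 0.1598 0.0811]
lifted t13.2 open 0.593 grip 25.0 F [ 0.2  0.3 -3.2] p [0.4116 0.1598 0.1012]
down h=-0.0015 t18.1 open 0.592 grip 25.0 F [-2.4  0.4 10.4] p [0.6049 0.0966 0.0849]
off t19.4 open 0.997 grip 0.0 F [-0.7 -0.1  0.7] p [0.6036 0.0966 0.1643]
x t19.4 open 0.997 grip 0.0 F [-0.7 -0.1  0.7] p [0.6036 0.0966 0.1643]
closed t22.4 open 0.455 grip 23.4 F [-0.7 -0.8  0.2] p [0.4302 0.0026 0.071 ]
lifted t22.8 open 0.456 grip 23.2 F [-0.  -0.1 -0.9] p [0.4303 0.003  0.0911]
down h=-0.0015 t27.9 open 0.456 grip 25.1 F [-2.8  0.3  9.7] p [0.6618 0.1835 0.075 ]
off t29.4 open 1.000 grip 0.0 F [-0.7 -0.2 -0.8] p [0.6604 0.1838 0.1543]
blue [0, 64, 123, 87, 340] [85.6, 121.1] [0.7139 0.4581]
blue [161, 84, 70, 46, 1919] [195.6, 106.6] [0.7501 0.2197]
blue [167, 171, 26, 25, 513] [179.6, 183.1] [0.5825 0.249 ]
red [239, 162, 26, 26, 512] [251.1, 174.1] [0.605  0.0956]
green [203, 140, 17, 17, 237] [210.8, 148.1] [0.6618 0.1857]
```

View pics/b2.png

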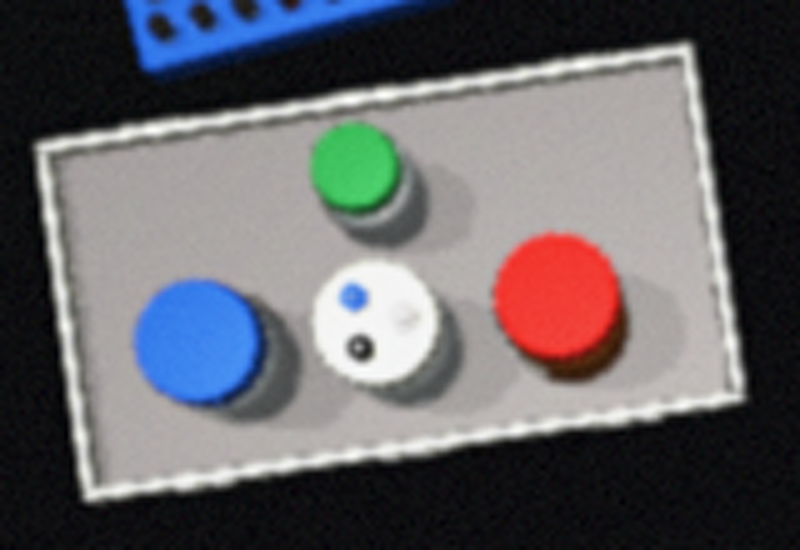

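The three tray bottles stand upright around the white one. In the crop the caps are at blue (199,341), white (376,322), red (558,296) and green (355,166); blue may be 2–3 mm behind the row. Next is the yellow bottle, then a finer measurement of the row.

Run:
```python
from h import *
pick((.4234,-.1281),np.pi/2+ANG,.089)
place(PLATE,np.pi/2+ANG,.089,.048)
manip.goto([.45,0,.3],rot(np.pi/2+ANG))
ims=[]
for i in range(8):
    d=optics.snapshot("top");ims.append(d["pixels"].astype(float))
im=np.mean(ims,0).astype(np.uint8)
cv2.imwrite("pics/c.png",im)
print({c:[(st,cc) for st,cc in l] for c,l in blobs(im).items() if c=="yellow"})
big=cv2.resize(im[115:225,140:300],None,fx=5,fy=5,interpolation=cv2.INTER_CUBIC)
hsv=cv2.cvtColor(big,cv2.COLOR_BGR2HSV)
for n,m in dict(blue=cv2.inRange(hsv,(105,150,120),(125,255,255)),red=cv2.inRange(hsv,(0,150,140),(6,255,255)),green=cv2.inRange(hsv,(60,120,90),(85,255,255)),white=cv2.inRange(hsv,(0,0,195),(180,40,255))).items():
    cs,_=cv2.findContours(m,cv2.RETR_EXTERNAL,cv2.CHAIN_APPROX_NONE)
    for c in cs:
        (x,y),(a,b),_=cv2.fitEllipse(c) if len(c)>150 else ((0,0),(0,0),0)
        if 70<a<140 and 70<b<140:
            p=at(d,140+(x+.5)/5-.5,115+(y+.5)/5-.5,.094 if n=="green" else .106)
            print(n,round(x,1),round(y,1),round(a),round(b),p.round(4),"rel tray xy mm",((p-W)@EX*1e3).round(1),((p-W)@EY*1e3).round(1))
cv2.imwrite("pics/c2.png",cv2.resize(im[75:305,300:450],None,fx=2.6,fy=2.6,interpolation=cv2.INTER_CUBIC))
cv2.imwrite("pics/d.png",optics.snapshot("scene")["pixels"])
```

```text
closed t33.0 open 0.589 grip 25.0 F [0.7 0.3 1.1] p [ 0.4236 -0.1281  0.0811]
lifted t33.4 open 0.592 grip 25.0 F [ 0.   0.8 -1.3] p [ 0.4235 -0.128   0.1012]
down h=0.0000 t38.0 open 0.594 grip 25.0 F [0.1 0.6 0.9] p [ 0.6248 -0.167   0.1292]
off t39.4 open 1.002 grip 0.0 F [-0.3  0.8 -1.2] p [ 0.6242 -0.1665  0.2083]
{'yellow': [([365, 151, 27, 26, 529], [377.8, 163.2])]}
blue 198.3 341.7 121 122 [0.5812 0.2467] rel tray xy mm 3.2 75.8
red 556.7 296.5 122 123 [0.6035 0.095 ] rel tray xy mm -1.0 -77.4
green 355.1 167.6 85 86 [0.6595 0.1842] rel tray xy mm 69.6 0.9
white 373.6 319.9 123 125 [0.592  0.1724] rel tray xy mm 1.1 0.9
```

View pics/c2.png

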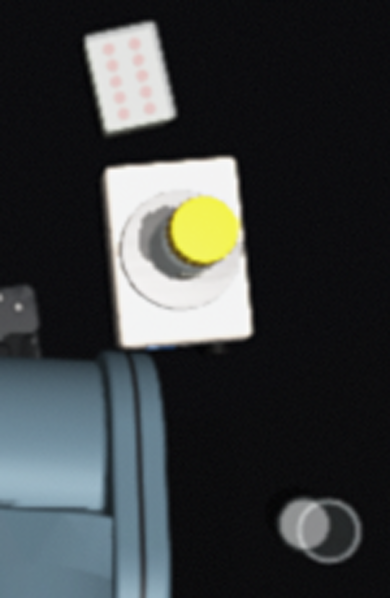

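View pics/d.png

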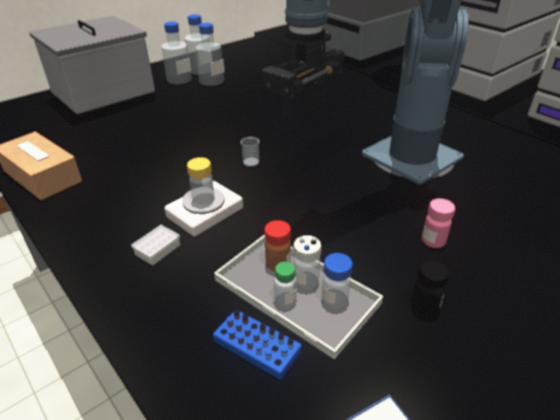

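The yellow bottle stands upright in the middle of the plate: I computed (0.625,-0.166), and the plate is at (0.6246,-0.1669). Relative to the white bottle, the gaps are about 19, 22 and 18 mm, and the row is within about 2 mm. The bystanders haven't moved, so I'm handing in.

```bash
python3 -c "
from station import manip
print(manip.hand_in())"
```

```text
the job is handed in; nothing more can be done
None
```

The job is handed in: blue is left, amber right and the small green bottle behind the white-capped one, with measured gaps of about 19, 22 and 18 mm; yellow is centred on the stirrer plate, everything stands upright, and the bystanders look undisturbed in the last pictures.

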